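# Put the vanity mirror away, glass up

### The job

Put the little dressing-table mirror away: slide the stand's front jaw fully open towards the front of the stand and leave it open, then lift the mirror out and lay it gently, not dropped, in the rectangular oak pocket in the white tray, glass face up and lying flat, fully down in the pocket. Do not disturb the other things on the dresser.

Things in the scene. Friction and masses are not known exactly. Their poses are not given: they have to be found in the camera images.
- mirror: loose aluminium vanity mirror, 80 (x) x 60 (y) x 16 mm (z), 0.14 kg. Glass face: 2 mm raised rim, 6 mm wide; back: flat with a thin black disc. Origin at the centre of the back; z points out through the glass. It starts on a short edge in the stand, leaning back 30 degrees from upright, x up its slope, glass to the stand's front, foot 18 mm above the table; both long side edges are free to grip
- stand: fixed dark steel stand, base plate 80 mm wide (y), 10 mm high, from x = -100 to +50 mm. Origin on the table below the mirror's foot line; its front is -x, roughly towards the robot. A 44 mm wide back rest, 50 mm up the mirror, and a 50 mm wide sloping ledge carry the mirror, which rests there stably even without the jaw
- jaw (a joint): sliding steel jaw in front of the mirror: 0 = closed on the mirror, grows to 0.032 m fully open as it slides along the stand's -x; light friction, stays where it is left. Its clamp plate is 40 mm wide and reaches 26 mm up the mirror's face
- jaw_tab (a point): centre of the top of the jaw's upright pull tab: 20 mm wide (stand y) x 16 mm (stand x), 29 mm tall above its 52 mm wide slide block (block top at z = 20.5 mm), top 55 mm above the table; moves with the jaw; axes as the stand
- tray: fixed shallow white ceramic tray, 240 mm (x) x 220 mm (y), 14 mm high, inner floor at 5 mm; origin on the table under its centre
- pocket (a point): centre of the pocket's floor in the oak block fixed in the tray, 19 mm above the table; axes as the tray. Pocket 85 (x) x 65 (y) mm, 8 mm deep, sharp upper edge; block 101 x 92 mm, top 27 mm above the table. In the middle of both long sides a 48 mm wide finger notch runs through the wall down to the tray floor and in under the mirror's edge (pocket floor there 50 mm wide)
- watch: steel watch, 40 mm case on an open bracelet 156 mm long, lying dial up in the tray; leave alone
- comb: black plastic comb 135 x 26 x 5 mm lying in the tray; leave alone
- tin: round lidded aluminium tin, 67 mm across, 35 mm high, at the back of the dresser top; leave alone
- ring_cone: glass ring cone, 52 mm foot, 82 mm high, at the back; leave alone
- perfume: square glass perfume bottle 32 x 58 mm, 95 mm high, at the back; leave alone
- hairbrush: wooden hairbrush about 200 mm long at the left side, bristles down; leave alone
Mind the look-alikes: they are no part of the job. Of the things shaped like the stand, the steel one is meant.

How it is judged:
By the outcome, as a careful person would: the job done as asked, in the order asked, and still so for the second after the job is handed in, with the robot touching nothing.
It also fails if it takes over 51 s, if anything falls off the work surface, if the arm or the gripper's body presses on something with over 40 N, if the wrist force passes 120 N, or if a joint passes its speed limit or range.

### The arm

A 6-joint arm with a two-finger parallel gripper is mounted at the origin on the work surface. World frame = base frame: x ahead of the robot, y to its left, z up, the work surface at z = 0. Lengths are in m, angles in degrees, forces in N, time in s.
With the tool pointing down it reaches from about 0.35 to 0.875 m from the base axis. Payload 4.2 kg.
Tool frame: the origin (TCP) lies midway between the tips of the shut fingers; the grasp point (between the pads) lies 19 mm behind it; z points along the fingers, y is the line along which they close (so a half turn about z gives the same grasp; the last joint's range is limited). The gripper opens to 87 mm and grips with 3 to 60 N. Pads are 19 mm wide; open, the fingers measure 117 mm over their backs; the gripper's body (75 mm by 190 mm) begins 51 mm behind the grasp point.
Start: joints at [14.817, 22.042, 0.453, 0, -68.411, -14.817], TCP at [0.625, 0, 0.223] pointing down, gripper open.
Joint ranges: [-179.83, 179.83], [-69.29, 118.12], [-61.27, 80.66], [-181.25, 117.63], [-171.15, -9.14], [-177.46, 177.46]. Speed limits (degrees/s): [159.86, 159.86, 180, 180, 180, 180].

### API

Orientations are given as a 3x3 rotation matrix whose columns are the frame's x, y, z axes.
In Python, from station import * gives the robot as it stands.
- The arm moves only by the tool move_arm, never from a script. Its argument "targets" is text: rows parted by semicolons, each of 4 numbers parted by spaces: the shift along the world's x, y, z in units of 25 mm (1.0 is 25 mm), then the turn about the world's z in units of 5 degrees (1.0 is 5 degrees). In form: tx ty tz spin; .... A call has 1 to 10 rows; each row shifts and turns the commanded pose from where the row before left it; what a row does not reach is not made up. A row lasts 1/12 s, in which the tool goes at most 41.7 mm and 7.16 degrees, less where a joint would pass 70% of its speed; a pose out of reach is approached as far as the arm can. A call is refused whole if a number of a shift passes 1 or a number of a turn 1, either way. A call with a gripper value outside its range is refused whole. "gripper" is the finger opening in mm, from 0 to 87, set as the call begins (left out, the last holds). The fingers move at their own pace and stop on an object; the grip force is fixed at half the most. Time passes only in rows, so rows that do not move let the fingers close. It gives the time, the measured TCP pose, the force, the opening and the grip force at its end, in the units of the state.
- sense(): the state, without advancing time (a new reading comes with each control period).
- capture(name): name is "scene" or "side" or "wrist"; returns a dict with "image" (480x640x3 uint8, blue, green, red), "fx", "fy", "cx", "cy" (pixels), "world_from_camera" (4x4, takes a point from camera to world coordinates); the wrist camera has in their place "hand_eye" (4x4, takes a point from camera to tool coordinates, whose origin is the TCP and whose axes are the flange's). Camera axes: x right, y up, looking along -z (the intrinsics and any distortion apply to the point x, -y, -z); pixel columns grow to the right and rows downward; lengths in m; the calibration is good to about 2 mm. The wrist camera is an equidistant fisheye: a pixel r from the principal point sees the ray r / f radians off the axis. A picture is of the moment at which its call begins: read the wrist's pose just before it. There is no depth.
- finish_job(): hands the job in; it is judged then, once.
The state is a dict: "time_s": time; "joints": joint angles; "joint_velocities": joint speeds; "effort": joint torques, N m; "tcp_pos": TCP position; "ee_rot": TCP orientation; "wrist_force": force on the tool from outside, world axes, zero at the start; "moment": the same for the moment, N m; "gripper_width": opening from 0.0 (shut) to 1.0 (fully open); "gripper_force": force on a finger pad.
Only numpy, scipy, OpenCV 4.12 (cv2) and the standard library are available. Lean on these libraries where they do the work, as an engineer would, in place of code of your own. Each camera call takes 0.05 s, during which the arm holds its last target. There are 200 camera calls.

## Working session

There is one attempt and no reset: what is moved stays moved. The work goes in short steps, Python scripts to look and compute and a tool call to move; the robot and the scene stay as the last step left them, time stands still between calls to the robot, and variables do not carry over. Pictures are saved under pics/ and viewed, at most 10 in all, crops included, and the job is handed in when it is done.

Besides the shell and the picture viewer there is one more tool, called as name(argument=value, ...) on one line, values as JSON. move_arm: Moves the arm, as the interface text tells. Its arguments: {"type":"object","properties":{"targets":{"type":"string"},"gripper":{"type":"number"}},"required":["targets"]}

```bash
mkdir -p pics; ls
python3 - <<'E'
from station import *
import cv2,numpy as np
a=sense();print(a)
for n in("scene","side","wrist"):
    c=capture(n);cv2.imwrite(f"pics/{n}0.png",c["image"]);print(n,{k:(v if k!="image" else 0) for k,v in c.items()})
E
```

```text
pics
{'time_s': 0.0, 'joints': array([ 1.48162419e+01,  2.20905540e+01,  3.78285722e-01, -2.86079113e-02,
       -6.84108092e+01, -1.48157118e+01]), 'joint_velocities': array([-0.07509366,  0.06621269,  0.12394407, -0.00156409,  0.03551056,
        0.01921047]), 'effort': array([ 5.69075401e-04, -3.90661991e+01,  1.87403029e+01,  4.22001421e+00,
        1.09914420e-02, -1.81494070e-04]), 'tcp_pos': array([6.24387209e-01, 1.08464903e-05, 2.21452572e-01]), 'ee_rot': array([[-1.74852631e-04, -9.99997575e-01, -2.19536612e-03],
       [-9.99999980e-01,  1.75073609e-04, -1.00464852e-04],
       [ 1.00848959e-04,  2.19534850e-03, -9.99997585e-01]]), 'wrist_force': array([ 0.23027398, -0.34915052,  0.73721866]), 'moment': array([-0.01325577, -0.02396053,  0.00184523]), 'gripper_force': 0.0, 'gripper_width': 1.0068531894916635}
scene {'image': 0, 'fx': 596.4052754473275, 'fy': 596.4052754473275, 'cx': 318.3356628874575, 'cy': 236.96654906066567, 'world_from_camera': array([[ 0.01921207, -0.7159963 ,  0.69783966,  1.48020279],
       [ 0.9997513 ,  0.005852  , -0.02151968,  0.13843648],
      
[... 280 characters left out ...]
 0.09364268, -0.11565611,  0.51477634],
       [-0.14846056, -0.67423646,  0.72343947,  0.85876686],
       [-0.01023476,  0.7325546 ,  0.68063133,  0.73541964],
       [ 0.        ,  0.        ,  0.        ,  1.        ]])}
wrist {'image': 0, 'fx': 371.64829954431775, 'fy': 371.64829954431775, 'cx': 318.4110851154064, 'cy': 246.11294554531557, 'hand_eye': array([[-1.10387358e-03,  9.59558889e-01,  2.81505808e-01,
         7.70948625e-02],
       [ 9.99998837e-01,  1.35538105e-03, -6.98726726e-04,
         8.23200433e-04],
       [-1.05201708e-03,  2.81504709e-01, -9.59559270e-01,
        -1.62177062e-01],
       [ 0.00000000e+00,  0.00000000e+00,  0.00000000e+00,
         1.00000000e+00]])}
```

View pics/scene0.png

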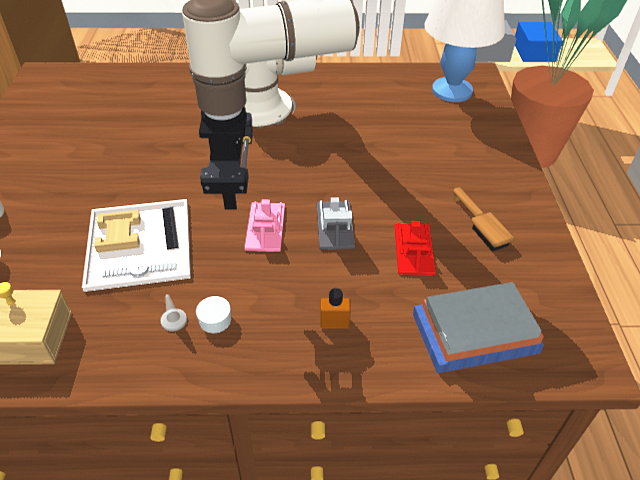

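View pics/wrist0.png

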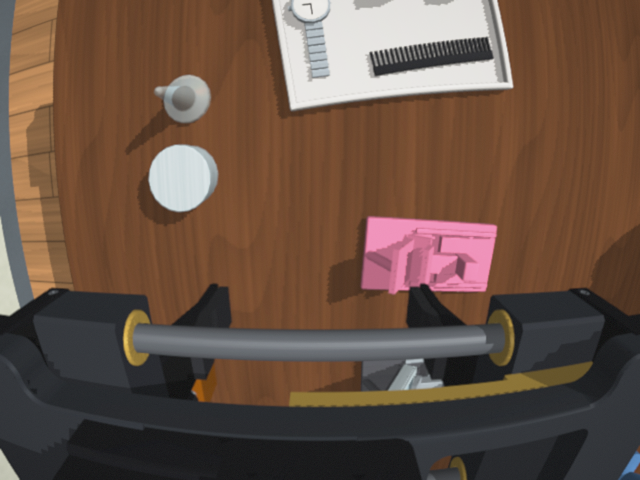

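View pics/side0.png

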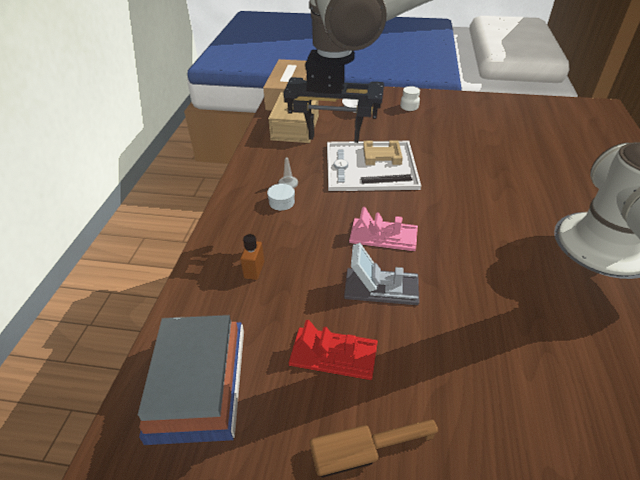

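The scene shows the steel stand with its mirror at about (336,222), between the pink and red look-alikes, and the tray at (140,243) with the oak block at (118,230). The side view has the stand at (382,278) and the pocket at (383,152).

Run:
```python
import cv2,numpy as np
s=cv2.imread("pics/scene0.png");d=cv2.imread("pics/side0.png")
def c(i,x,y,w,h):return cv2.resize(i[y:y+h,x:x+w],(400,300),interpolation=cv2.INTER_CUBIC)
o=np.vstack([np.hstack([c(s,300,190,80,60),c(d,336,240,96,72)]),np.hstack([c(s,80,190,120,90),c(d,320,130,112,84)])])
cv2.imwrite("pics/crop1.png",o)
```

```text
(no output)
```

View pics/crop1.png

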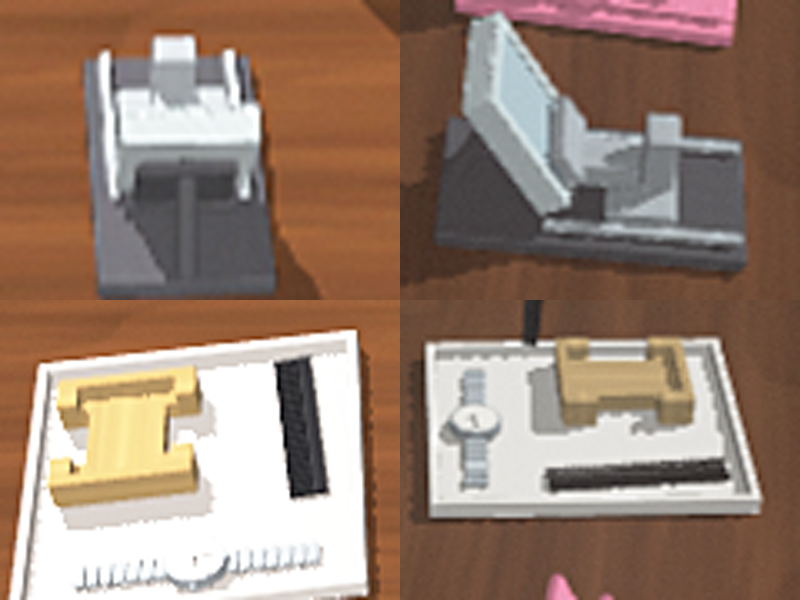

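The steel stand's front is to the right in the side view (towards the robot), with the tab at crop (663,120). The oak block's notches face ±y, so its long axis runs roughly along world x. Next is a rough fit of the poses.

```bash
cat > h.py <<'E'
from station import *
import cv2,numpy as np
from scipy.optimize import least_squares
def wcam(c,st):
    T=np.eye(4);T[:3,:3]=st["ee_rot"];T[:3,3]=st["tcp_pos"];return T@c["hand_eye"]
def proj(c,W,P,fish=False):
    P=np.atleast_2d(P);q=(P-W[:3,3])@W[:3,:3];v=q*[1,-1,-1]
    if fish:
        r=np.hypot(v[:,0],v[:,1]);s=np.arctan2(r,v[:,2])/np.maximum(r,1e-9);uv=v[:,:2]*s[:,None]
    else: uv=v[:,:2]/v[:,2:]
    return uv*[c["fx"],c["fy"]]+[c["cx"],c["cy"]]
def place(p,P):
    a=np.radians(p[2]);R=np.array([[np.cos(a),-np.sin(a),0],[np.sin(a),np.cos(a),0],[0,0,1]])
    return np.atleast_2d(P)@R.T+[p[0],p[1],0]
def fit(obs,p0):
    """obs: list of (cam,W,fish,model pts,pixels)"""
    f=lambda p:np.concatenate([(proj(c,W,place(p,M),fi)-u).ravel() for c,W,fi,M,u in obs])
    r=least_squares(f,p0,x_scale=[.01,.01,1],loss="soft_l1");return r.x,r.fun
E
python3 - <<'E'
from h import *
s=capture("scene");d=capture("side");A=np.array
S=lambda l,k,o:A(l,float)/k+o
Ws,Wd=s["world_from_camera"],d["world_from_camera"]
B=A([[-.1,-.04,.01],[-.1,.04,.01],[.05,-.04,.01],[.05,.04,.01]])
p,e=fit([(s,Ws,0,B,S([[84,60],[247,58],[98,288],[272,285]],5,[300,190])),
 (d,Wd,0,B[[0,1,3]],S([[347,142],[345,258],[38,238]],4.1667,[336,240]))],[.6,.15,0]);print("stand",p,e.round(1))
t=A([[-.12,-.11,.014],[-.12,.11,.014],[.12,-.11,.014],[.12,.11,.014]])
p,e=fit([(s,Ws,0,t,A([[92,207],[187,200],[84,288],[190,274]])),
 (d,Wd,0,t,S([[328,38],[362,198],[25,43],[30,205]],3.571,[320,130]))],[.6,-.3,0]);print("tray",p,e.round(1))
b=A([[-.0505,-.046,.027],[-.0505,.046,.027],[.0505,-.046,.027],[.0505,.046,.027]])
p,e=fit([(s,Ws,0,b,S([[62,78],[195,68],[52,178],[197,165]],3.333,[80,190])),
 (d,Wd,0,b[[0,1,2,3]],S([[286,40],[292,98],[158,42],[162,100]],3.571,[320,130]))],[.6,-.3,0]);print("block",p,e.round(1))
E
```

```text
stand [0.52144749 0.20762158 1.61461808] [-0.5 -1.1  0.2 -1.5 -0.2 -1.1  0.9 -1.5 -1.7 -0.7 -0.1  0.9 -1.8 -0.8]
tray [ 0.54963473 -0.23269936  9.00032232] [ 0.1  1.1  0.4 -2.2 -1.8 -1.6  0.2 -1.  -3.   0.3 -0.2  0.5 -0.2  0.
 -0.3 -0.3]
block [ 0.52152219 -0.28131189  8.71804757] [ 0.1 -0.5  1.3 -1.9 -0.7  1.1 -0.9  0.1 -1.4 -0.3  1.   1.3 -0.8 -0.4
  0.4  1.1]
```

move_arm(targets="-.41 .41 0 .92; -.41 .41 0 .92; -.41 .41 0 .92; -.41 .41 0 .92; -.41 .41 0 .92; -.41 .41 0 .92; -.41 .41 0 .92; -.41 .41 0 .92; -.41 .41 0 .92; -.41 .41 0 .92")

```text
time_s: 1.08
tcp_pos: [0.5218, 0.1029, 0.2225]
ee_rot: [[0.722, -0.692, -0.0], [-0.692, -0.722, 0.0], [-0.0, 0.0, -1.0]]
wrist_force: [0.1, 0.3, -0.4]
gripper_width: 1.0
gripper_force: 0.0
```

move_arm(targets="-.41 .41 0 .92; -.41 .41 0 .92; -.41 .41 0 .92; -.41 .41 0 .92; -.41 .41 0 .92; -.41 .41 0 .92; -.41 .41 0 .92; -.41 .41 0 .92; -.41 .41 0 .92; -.41 .41 0 .92; ")

```text
time_s: 1.92
tcp_pos: [0.4193, 0.2054, 0.2226]
ee_rot: [[0.999, 0.039, -0.0], [0.039, -0.999, 0.0], [-0.0, -0.0, -1.0]]
wrist_force: [0.2, -0.1, 0.0]
gripper_width: 1.001
gripper_force: 0.0
```

Run:
```python
from h import *
s=sense();print(s["time_s"],s["tcp_pos"],s["ee_rot"].round(3),s["joints"].round(1))
c=capture("wrist");cv2.imwrite("pics/w1.png",c["image"]);i=c["image"]
print(proj(c,wcam(c,s),place([.521,.207,1.6],[[-.1,0,.01],[.05,0,.01]]),1))
```

```text
1.9167 [0.41934061 0.20542066 0.22256644] [[ 0.999  0.039 -0.   ]
 [ 0.039 -0.999  0.   ]
 [-0.    -0.    -1.   ]] [ 46.1   6.5 -20.7  -0.  -62.8  46.1]
[[319.98925593 212.89682168]
 [321.53934774  66.08646237]]
```

View pics/w1.png

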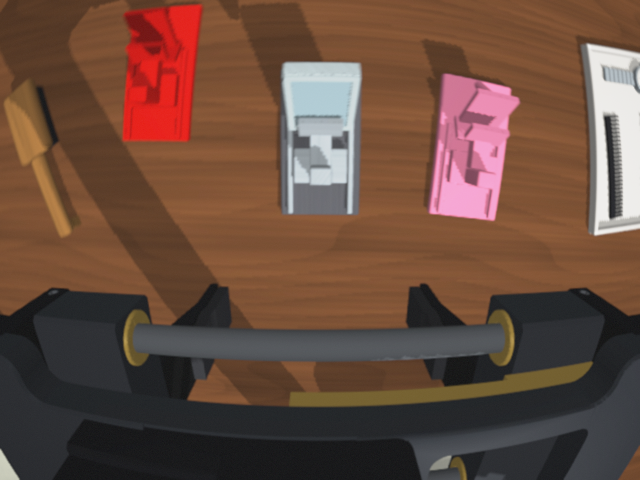

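Wrist view: the steel stand is central (280–360, 62–213), its front edge at row 213 matching the rough fit; the tab is near (320,170). I'll zoom in with an overlay.

Run:
```python
from h import *
s=sense();c=capture("wrist");i=c["image"];W=wcam(c,s)
k=4;x0,y0=260,90
o=cv2.resize(i[y0:y0+140,x0:x0+130],None,fx=k,fy=k,interpolation=cv2.INTER_CUBIC)
P=[.5214,.2076,1.6]
def poly(L,col):
    u=((proj(c,W,place(P,L),1)-[x0,y0]+.5)*k).astype(int);cv2.polylines(o,[u],True,col,1)
poly([[-.1,-.04,.01],[-.1,.04,.01],[.05,.04,.01],[.05,-.04,.01]],(0,0,255))
for x in(-.04,-.05,-.06):poly([[x-.008,-.01,.055],[x-.008,.01,.055],[x+.008,.01,.055],[x+.008,-.01,.055]],(0,255,0) if x==-.05 else (255,0,255))
h=np.radians(30);u=np.array([np.sin(h),0,np.cos(h)]);n=np.array([-np.cos(h),0,np.sin(h)]);B=np.array([0,0,.018])
poly([B+.016*n+a*u+[0,b,0] for a,b in((0,-.03),(0,.03),(.08,.03),(.08,-.03))],(255,0,0))
cv2.imwrite("pics/o1.png",o)
```

```text
(no output)
```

View pics/o1.png

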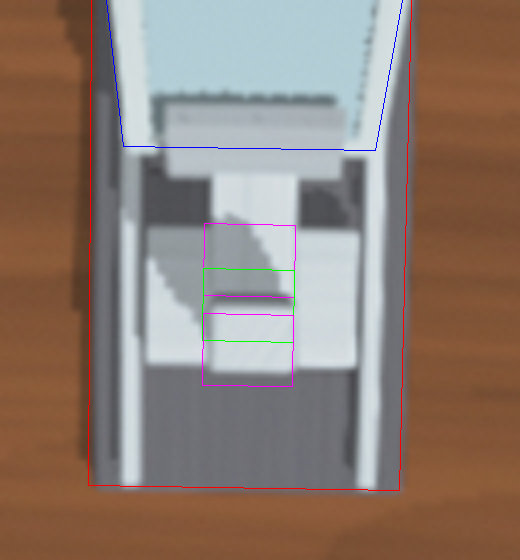

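move_arm(targets=".35 0 -.8 -.12; .35 0 -.8 0; .35 0 -.8 0; .35 0 -.8 0; .35 0 -.8 0; 0 -.02 -.8 0; 0 0 -.8 0; 0 0 -.8 0; 0 0 -.7 0; 0 0 -.6 0", gripper=50)

```text
time_s: 2.85
tcp_pos: [0.4639, 0.2038, 0.0287]
ee_rot: [[1.0, 0.022, -0.001], [0.022, -1.0, -0.001], [-0.001, 0.001, -1.0]]
wrist_force: [0.6, 0.5, -0.4]
gripper_width: 0.578
gripper_force: 0.0
```

move_arm(targets="0 0 0 0; 0 0 0 0; 0 0 0 0; 0 0 0 0; 0 0 0 0; 0 0 0 0", gripper=10)

```text
time_s: 3.35
tcp_pos: [0.4642, 0.2049, 0.031]
ee_rot: [[1.0, 0.025, 0.002], [0.025, -1.0, 0.001], [0.002, -0.001, -1.0]]
wrist_force: [-1.3, 0.0, 2.7]
gripper_width: 0.227
gripper_force: 30.0
```

move_arm(targets="-.2 -.006 0 0; -.2 -.006 0 0; -.2 -.006 0 0; -.2 -.006 0 0; -.2 -.006 0 0; -.2 -.006 0 0; -.14 -.004 0 0; -.06 0 0 0; 0 0 0 0; 0 0 0 0")

```text
time_s: 4.18
tcp_pos: [0.4336, 0.2043, 0.031]
ee_rot: [[1.0, 0.027, 0.009], [0.027, -1.0, 0.003], [0.009, -0.003, -1.0]]
wrist_force: [22.3, -11.2, -6.7]
gripper_width: 0.229
gripper_force: 30.0
```

move_arm(targets="-.08 0 0 0; -.06 0 0 0; 0 0 0 0; 0 0 0 0; 0 0 0 0")

```text
time_s: 4.6
tcp_pos: [0.4324, 0.2045, 0.0311]
ee_rot: [[1.0, 0.028, 0.013], [0.028, -1.0, 0.004], [0.013, -0.004, -1.0]]
wrist_force: [31.4, -16.0, -11.0]
gripper_width: 0.225
gripper_force: 30.0
```

move_arm(targets=".1 0 0 0; .1 0 0 0; 0 0 0 0")

```text
time_s: 4.85
tcp_pos: [0.4327, 0.2042, 0.0311]
ee_rot: [[1.0, 0.026, 0.005], [0.026, -1.0, 0.002], [0.005, -0.002, -1.0]]
wrist_force: [8.4, -5.0, 1.7]
gripper_width: 0.228
gripper_force: 30.0
```

move_arm(targets="0 0 0 0; 0 0 0 0; 0 0 0 0; 0 0 .3 0; 0 0 .6 0; 0 0 .8 0; 0 0 .9 0; 0 0 .9 0; 0 0 1 0; 0 0 1 0", gripper=80)

```text
time_s: 5.68
tcp_pos: [0.4294, 0.2034, 0.1689]
ee_rot: [[1.0, 0.025, -0.001], [0.025, -1.0, -0.0], [-0.001, 0.0, -1.0]]
wrist_force: [0.3, 0.1, 0.4]
gripper_width: 0.881
gripper_force: 0.0
```

Run:
```python
from h import *
s=sense();c=capture("wrist");i=c["image"];W=wcam(c,s);print(s["time_s"],s["tcp_pos"],s["wrist_force"])
k=3;x0,y0=220,40
o=cv2.resize(i[y0:y0+200,x0:x0+200],None,fx=k,fy=k,interpolation=cv2.INTER_CUBIC)
P=[.5214,.2069,1.6]
def poly(L,col):
    u=((proj(c,W,place(P,L),1)-[x0,y0]+.5)*k).astype(int);cv2.polylines(o,[u],True,col,1)
poly([[-.1,-.04,.01],[-.1,.04,.01],[.05,.04,.01],[.05,-.04,.01]],(0,0,255))
for x in(-.058,-.090):poly([[x-.008,-.01,.055],[x-.008,.01,.055],[x+.008,.01,.055],[x+.008,-.01,.055]],(0,255,0))
h=np.radians(30);u=np.array([np.sin(h),0,np.cos(h)]);n=np.array([-np.cos(h),0,np.sin(h)]);B=np.array([0,0,.018])
poly([B+.016*n+a*u+[0,b,0] for a,b in((0,-.03),(0,.03),(.08,.03),(.08,-.03))],(255,0,0))
cv2.imwrite("pics/o2.png",o)
```

```text
5.6833 [0.42938107 0.2033669  0.16892895] [0.29856536 0.10940272 0.37631541]
```

View pics/o2.png

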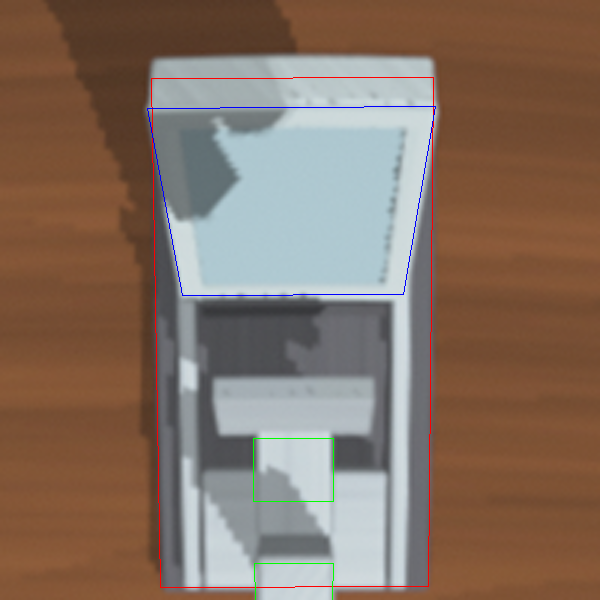

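The jaw looks open: the tab's rear top edge is at (295,557), about 1 mm short of the expected 32 mm travel. I'll push it once from behind with shut fingers to be sure it sits at its stop.

move_arm(targets=".5 .06 0 0; .5 0 0 0; 0 0 0 0; 0 0 -.4 0; 0 0 -.8 0; 0 0 -.9 0; 0 0 -.9 0; 0 0 -.9 0; 0 0 -.9 0; 0 0 -.6 0", gripper=0)

```text
time_s: 6.57
tcp_pos: [0.4529, 0.2037, 0.0299]
ee_rot: [[1.0, 0.024, -0.004], [0.024, -1.0, -0.003], [-0.004, 0.003, -1.0]]
wrist_force: [-1.1, 1.4, 2.8]
gripper_width: 0.246
gripper_force: 1.6
```

move_arm(targets="0 0 0 0; -.04 0 0 0; -.04 0 0 0; -.04 0 0 0; -.04 0 0 0; -.04 0 0 0; 0 0 0 0")

```text
time_s: 7.15
tcp_pos: [0.4516, 0.2046, 0.0291]
ee_rot: [[1.0, 0.024, 0.002], [0.024, -1.0, 0.0], [0.002, -0.0, -1.0]]
wrist_force: [18.4, -3.4, -34.2]
gripper_width: 0.225
gripper_force: 30.0
```

move_arm(targets="-.08 0 0 0; -.08 0 -.1 0; 0 0 -.1 0; 0 0 0 0; 0 0 0 0")

```text
time_s: 7.57
tcp_pos: [0.4506, 0.2048, 0.0291]
ee_rot: [[1.0, 0.027, 0.008], [0.027, -1.0, 0.001], [0.008, -0.001, -1.0]]
wrist_force: [18.4, -11.7, -2.8]
gripper_width: 0.225
gripper_force: 30.0
```

move_arm(targets=".1 0 0 0; .1 0 0 0; 0 0 0 0; 0 0 0 0")

```text
time_s: 7.9
tcp_pos: [0.4518, 0.2045, 0.029]
ee_rot: [[1.0, 0.026, 0.002], [0.026, -1.0, -0.0], [0.002, 0.0, -1.0]]
wrist_force: [1.8, -3.6, 7.2]
gripper_width: 0.227
gripper_force: 30.0
```

move_arm(targets="-.1 0 0 0; -.1 0 0 0; -.06 0 0 0; 0 0 0 0; 0 0 0 0")

```text
time_s: 8.32
tcp_pos: [0.4504, 0.2048, 0.0291]
ee_rot: [[1.0, 0.028, 0.01], [0.028, -1.0, 0.002], [0.01, -0.001, -1.0]]
wrist_force: [23.8, -14.1, -6.4]
gripper_width: 0.225
gripper_force: 30.0
```

move_arm(targets="0 0 0 0; 0 0 0 0; 0 0 0 0; 0 0 .3 0; 0 0 .6 0; 0 0 .8 0; 0 0 .9 0; 0 0 .9 0; 0 0 1 0; 0 0 1 0", gripper=80)

```text
time_s: 9.15
tcp_pos: [0.4438, 0.2051, 0.1667]
ee_rot: [[1.0, 0.025, -0.0], [0.025, -1.0, -0.0], [-0.0, 0.0, -1.0]]
wrist_force: [0.5, 0.3, 0.0]
gripper_width: 0.877
gripper_force: 0.0
```

Run:
```python
from h import *
s=sense();c=capture("wrist");i=c["image"];W=wcam(c,s);print(s["time_s"],s["tcp_pos"],s["wrist_force"])
k=4;x0,y0=260,90
o=cv2.resize(i[y0:y0+150,x0:x0+130],None,fx=k,fy=k,interpolation=cv2.INTER_CUBIC)
P=[.5214,.2069,1.6]
def poly(L,col):
    u=((proj(c,W,place(P,L),1)-[x0,y0]+.5)*k).astype(int);cv2.polylines(o,[u],True,col,1)
poly([[-.1,-.04,.01],[-.1,.04,.01],[.05,.04,.01],[.05,-.04,.01]],(0,0,255))
for x in(-.090,):poly([[x-.008,-.01,.055],[x-.008,.01,.055],[x+.008,.01,.055],[x+.008,-.01,.055]],(0,255,0))
h=np.radians(30);u=np.array([np.sin(h),0,np.cos(h)]);n=np.array([-np.cos(h),0,np.sin(h)]);B=np.array([0,0,.018])
poly([B+.016*n+a*u+[0,b,0] for a,b in((0,-.03),(0,.03),(.08,.03),(.08,-.03))],(255,0,0))
cv2.imwrite("pics/o3.png",o)
```

```text
9.15 [0.4438327  0.20505436 0.16672114] [0.46855864 0.32743076 0.0255726 ]
```

View pics/o3.png

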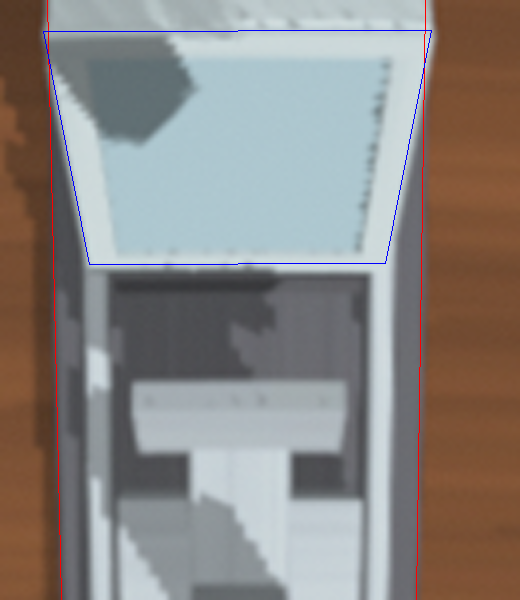

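The jaw's plate now has its upper rear edge at row 381 of the crop and the mirror's foot is at row 269. I'll turn that into travel numerically.

Run:
```python
from h import *
s=sense();c=capture("wrist");W=wcam(c,s)
P=[.5214,.2069,1.6]
for t in(.029,.031,.032,.033):
    q=[[-.0009-t,0,.0485],[-.058-t+.008,0,.055],[0-.0139,0,.026]]
    print(t,((proj(c,W,place(P,q),1)[:,1]-90+.5)*4).round(1))
    s2=dict(s);s2["tcp_pos"]=np.array([.42938,.20337,.16893]);print("  o2",((proj(c,wcam(c,s2),place(P,q),1)[:,1]-40+.5)*3).round(1))
```

```text
0.029 [371.5 625.6 283.5]
  o2 [361. 556. 299.]
0.031 [381.7 635.4 283.5]
  o2 [368.9 563.6 299. ]
0.032 [386.9 640.3 283.5]
  o2 [372.8 567.5 299. ]
0.033 [392.  645.2 283.5]
  o2 [376.7 571.3 299. ]
```

Run:
```python
from h import *
s=sense();c=capture("wrist");print(s["tcp_pos"],s["time_s"])
P=[.5214,.2069,1.6];s2=dict(s);s2["tcp_pos"]=np.array([.44383,.20505,.16672])
for t in(.029,.031,.032,.033,.034):
    q=[[-.0009-t,0,.0485],[-.058-t+.008,0,.055],[0-.0139,0,.026]]
    print(t,((proj(c,wcam(c,s2),place(P,q),1)[:,1]-90+.5)*4).round(1))
```

```text
[0.44653697 0.20701858 0.17002919] 9.25
0.029 [357.6 617.1 268.9]
0.031 [368.1 627.1 268.9]
0.032 [373.3 632.1 268.9]
0.033 [378.5 637.1 268.9]
0.034 [383.7 642.1 268.9]
```

move_arm(targets=".5 0 0 .04; .6 0 0 0; .6 0 0 0; .6 0 0 0; .6 0 0 0; .5 0 0 0; .12 0 0 0; 0 0 0 0; 0 0 0 0")

```text
time_s: 10.05
tcp_pos: [0.5317, 0.2048, 0.1643]
ee_rot: [[1.0, 0.028, -0.002], [0.028, -1.0, -0.001], [-0.002, 0.001, -1.0]]
wrist_force: [0.3, 0.7, -0.2]
gripper_width: 0.921
gripper_force: 0.0
```

Run:
```python
from h import *
s=sense();c=capture("wrist");print(s["tcp_pos"],s["time_s"],s["ee_rot"][:,1])
P=[.5214,.2069,1.6];s2=dict(s);s2["tcp_pos"]=np.array([.41934,.20542,.22257]);s2["ee_rot"]=np.array([[.999,.039,0],[.039,-.999,0],[0,0,-1]])
for t in(-.001,0,.001,.002,.003):
    q=[[-.0009-t,0,.0485],[-.058-t+.008,0,.055],[0-.0139,0,.026]]
    print(t,((proj(c,wcam(c,s2),place(P,q),1)[:,1]-90+.5)*4).round(1))
```

```text
[0.53165056 0.20478053 0.16425304] 10.05 [ 2.79190826e-02 -9.99609789e-01  8.91843559e-04]
-0.001 [ 87.3 306.  152.2]
0 [ 91.7 310.5 152.2]
0.001 [ 96.1 315.  152.2]
0.002 [100.5 319.4 152.2]
0.003 [104.9 323.9 152.2]
```

move_arm(targets=".04 .06 -.5 0; .04 0 -.7 0; 0 0 -.8 0; 0 0 -.8 0; 0 0 -.8 0; 0 0 -.7 0; 0 0 -.4 0; 0 0 -.3 0; 0 0 0 0; 0 0 0 0")

```text
time_s: 10.93
tcp_pos: [0.5349, 0.2068, 0.0405]
ee_rot: [[1.0, 0.028, 0.001], [0.028, -1.0, 0.0], [0.001, -0.0, -1.0]]
wrist_force: [-0.4, -0.1, -0.1]
gripper_width: 0.92
gripper_force: 0.0
```

On target. Close.

move_arm(targets="0 0 0 0; 0 0 0 0; 0 0 0 0; 0 0 0 0; 0 0 0 0; 0 0 0 0; 0 0 0 0", gripper=50)

```text
time_s: 11.52
tcp_pos: [0.535, 0.2067, 0.0407]
ee_rot: [[1.0, 0.028, 0.001], [0.028, -1.0, 0.0], [0.001, -0.0, -1.0]]
wrist_force: [-1.5, -0.1, 3.5]
gripper_width: 0.683
gripper_force: 30.0
```

move_arm(targets="0 0 .2 0; 0 0 .4 0; 0 0 .7 0; 0 0 .9 0; 0 0 .9 0; 0 0 .9 0; 0 0 .9 0; 0 -.1 .8 0; -.2 -.3 .5 0; -.2 -.6 .2 0")

```text
time_s: 12.35
tcp_pos: [0.5252, 0.1821, 0.2023]
ee_rot: [[1.0, 0.029, 0.003], [0.029, -1.0, 0.002], [0.003, -0.002, -1.0]]
wrist_force: [0.3, -0.2, -1.8]
gripper_width: 0.689
gripper_force: 30.0
```

move_arm(targets="-.25 -.8 0 .1; -.25 -.9 0 .1; -.25 -.9 0 .1; -.25 -.9 0 .1; -.25 -.9 0 .1; -.25 -.9 0 .1; -.25 -.9 0 .1; -.25 -.9 0 .1; -.25 -.9 0 .1; -.25 -.9 0 .1")

```text
time_s: 13.18
tcp_pos: [0.4597, -0.0429, 0.199]
ee_rot: [[0.993, 0.115, -0.003], [0.115, -0.993, -0.0], [-0.003, -0.0, -1.0]]
wrist_force: [0.3, -0.7, -2.0]
gripper_width: 0.688
gripper_force: 30.0
```

move_arm(targets="-.25 -.9 0 .1; -.25 -.9 0 .1; -.25 -.9 0 .1; -.25 -.9 0 .1; -.25 -.9 0 .06; -.25 -.9 0 0; -.25 -.9 0 0; -.25 -.9 0 0; -.1 -.9 0 0; 0 -.6 0 0")

```text
time_s: 14.02
tcp_pos: [0.4067, -0.2599, 0.199]
ee_rot: [[0.988, 0.153, -0.003], [0.153, -0.988, 0.001], [-0.003, -0.002, -1.0]]
wrist_force: [0.4, -0.3, -0.6]
gripper_width: 0.689
gripper_force: 30.0
```

move_arm(targets="0 -.3 0 0; 0 0 0 0; 0 0 0 0; 0 0 0 0")

```text
time_s: 14.35
tcp_pos: [0.4091, -0.2653, 0.1997]
ee_rot: [[0.988, 0.155, -0.001], [0.155, -0.988, 0.001], [-0.001, -0.001, -1.0]]
wrist_force: [0.4, -0.7, -1.0]
gripper_width: 0.688
gripper_force: 30.0
```

Run:
```python
from h import *
s=sense();c=capture("wrist");i=c["image"];W=wcam(c,s);print(s["time_s"],s["tcp_pos"],s["ee_rot"][:,0],s["wrist_force"],s["gripper_width"])
np.savez("w2.npz",tcp=s["tcp_pos"],R=s["ee_rot"]);cv2.imwrite("pics/w2.png",i)
k=4;x0,y0=240,60
u=proj(c,W,place([.5215,-.2813,8.8],[[0,0,.027]]),1)[0];x0,y0=(u-[80,70]).astype(int);y0=max(y0,0);print(u,x0,y0)
o=cv2.resize(i[y0:y0+148,x0:x0+180],None,fx=k,fy=k,interpolation=cv2.INTER_CUBIC)
def poly(P,L,col):
    u=((proj(c,W,place(P,L),1)-[x0,y0]+.5)*k).astype(int);cv2.polylines(o,[u],True,col,1)
P=[.5215,-.2813,8.8]
R=lambda a,b,z:[[-a,-b,z],[-a,b,z],[a,b,z],[a,-b,z]]
poly(P,R(.0505,.046,.027),(0,0,255));poly(P,R(.0425,.0325,.027),(0,255,0))
poly([.5496,-.2327,9],R(.12,.11,.014),(255,0,0))
cv2.imwrite("pics/o4.png",o)
```

```text
14.35 [ 0.40911895 -0.26529294  0.19969174] [ 9.87912684e-01  1.55009391e-01 -7.85513075e-04] [ 0.41913352 -0.65305704 -1.03002704] 0.6883487795122208
[356.44809276 104.5022414 ] 276 34
```

View pics/o4.png

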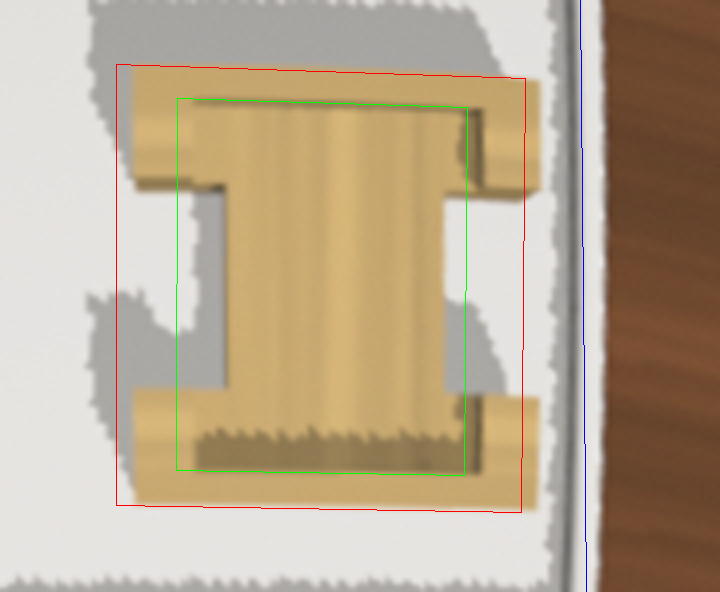

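The oak block sits about 16 crop pixels to the right of the rough model; its corners are at (134,66), (540,80), (539,510) and (135,502). I'll refit from these.

Run:
```python
from h import *
s=sense();c=capture("wrist");z=np.load("w2.npz");s["tcp_pos"]=z["tcp"];s["ee_rot"]=z["R"];W=wcam(c,s);A=np.array
px=lambda l:A(l,float)/4-.5+[276,34]
b=A([[.0505,.046,.027],[.0505,-.046,.027],[-.0505,-.046,.027],[-.0505,.046,.027]])
f=A([[.0,.025,.019],[.0,-.025,.019]])
p,e=fit([(c,W,1,b,px([[134,66],[540,80],[539,510],[135,502]]))],[.52,-.28,9]);print(p,e.round(2))
q=A([[.0425,-.0325,.027],[-.0425,-.0325,.027]])
print(((proj(c,W,place(p,q),1)+.5-[276,34])*4).round(),((proj(c,W,place(p,f),1)+.5-[276,34])*4).round())
s=sense();print(s["tcp_pos"],s["time_s"])
sc=capture("scene");d=capture("side")
for n,k,im in((sc,3.333,[80,190]),(d,3.571,[320,130])):print(((proj(n,n["world_from_camera"],place(p,b))-im)*k).round())
```

```text
[ 0.5224129  -0.28511664  8.98763271] [-0.19 -0.53  0.4  -0.45 -0.06  0.24 -0.08  0.74]
[[484. 107.]
 [482. 474.]] [[227. 285.]
 [446. 290.]]
[ 0.40958881 -0.26516463  0.19999508] 14.45
[[188. 166.]
 [ 44. 183.]
 [ 56.  77.]
 [193.  63.]]
[[163. 101.]
 [154.  38.]
 [280.  36.]
 [295. 100.]]
```

move_arm(targets=".4 -.1 0 .02; .5 -.12 0 0; .6 -.12 0 0; .6 -.12 -.3 0; .6 -.12 -.6 0; .5 -.1 -.8 0; .4 -.1 -.9 0; .3 -.1 -.9 0; .08 0 -.9 0; 0 0 -.7 0")

```text
time_s: 15.38
tcp_pos: [0.5102, -0.2877, 0.0703]
ee_rot: [[0.988, 0.157, -0.001], [0.157, -0.988, 0.0], [-0.001, -0.001, -1.0]]
wrist_force: [-0.4, -0.3, -1.4]
gripper_width: 0.688
gripper_force: 30.0
```

move_arm(targets="0 0 -.4 0; 0 0 -.1 0; 0 0 0 0; 0 0 0 0; 0 0 0 0")

```text
time_s: 15.8
tcp_pos: [0.5103, -0.2883, 0.0615]
ee_rot: [[0.988, 0.157, 0.003], [0.157, -0.988, -0.001], [0.003, 0.001, -1.0]]
wrist_force: [-0.2, -0.0, -1.4]
gripper_width: 0.683
gripper_force: 30.0
```

```bash
cat > chk.py <<'E'
from h import *
import sys
s=sense();print(s["time_s"],s["tcp_pos"],s["ee_rot"].round(4)[:,0],s["wrist_force"],s["moment"])
P=[.5224,-.2851,9.0]
a=np.radians(9);v=s["tcp_pos"][:2]-P[:2];print("pocket xy mm",1e3*(v@[np.cos(a),np.sin(a)]),1e3*(v@[-np.sin(a),np.cos(a)]))
c=capture("scene");d=capture("side")
def c_(n,x,y,w,h,k):
    o=cv2.resize(n["image"][y:y+h,x:x+w],None,fx=k,fy=k,interpolation=cv2.INTER_CUBIC)
    for a,b,z,col in((.0505,.046,.027,(0,0,255)),(.0425,.0325,.027,(0,255,0))):
        L=[[-a,-b,z],[-a,b,z],[a,b,z],[a,-b,z]]
        u=((proj(n,n["world_from_camera"],place(P,L))-[x,y]+.5)*k).astype(int);cv2.polylines(o,[u],True,col,1)
    return o
cv2.imwrite(sys.argv[1],np.hstack([c_(c,85,180,80,100,5),c_(d,345,115,80,100,5)]))
E
python3 chk.py pics/p1.png
```

```text
15.8 [ 0.5103243  -0.28829993  0.06153238] [0.9876 0.1568 0.0026] [-0.21449706 -0.0315465  -1.37534671] [-0.14837876  0.02075929 -0.04443671]
pocket xy mm -12.427611912525748 -1.271479422510631
```

View pics/p1.png

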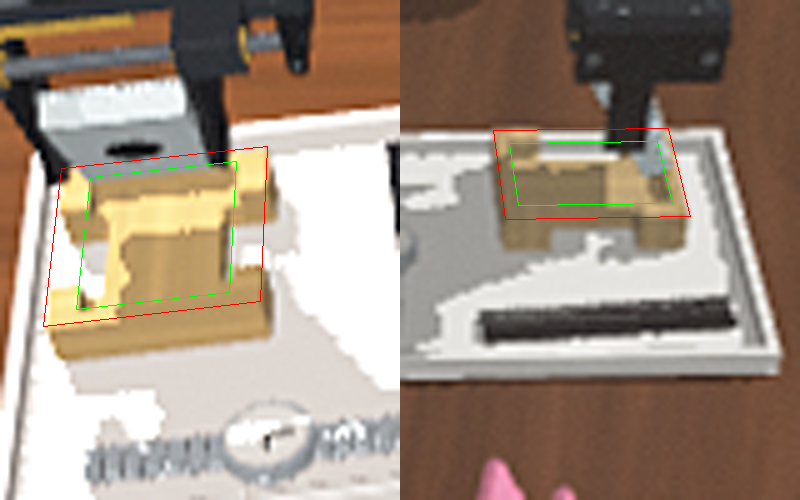

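The mirror hangs above the pocket between the fingers in the scene view (foot side near (150,175)). The overlay agrees to about 1–2 mm, and the pocket may lie about 1 mm towards +y. I've used all my picture views, so from here I go by forces and numbers.

move_arm(targets="0 .06 -.15 0; 0 0 -.15 0; 0 0 -.15 0; 0 0 -.1 0; 0 0 -.08 0; 0 0 -.04 0; 0 0 0 0; 0 0 0 0")

```text
time_s: 16.57
tcp_pos: [0.5092, -0.2865, 0.0432]
ee_rot: [[0.988, 0.156, -0.0], [0.156, -0.988, 0.0], [-0.0, -0.0, -1.0]]
wrist_force: [-0.0, 0.3, -0.7]
gripper_width: 0.687
gripper_force: 30.0
```

move_arm(targets="0 0 -.04 0; 0 0 -.04 0; 0 0 -.04 0; 0 0 0 0; 0 0 0 0")

```text
time_s: 16.98
tcp_pos: [0.5095, -0.2865, 0.0413]
ee_rot: [[0.988, 0.157, 0.001], [0.157, -0.988, -0.0], [0.001, 0.001, -1.0]]
wrist_force: [-1.3, 1.8, 5.6]
gripper_width: 0.689
gripper_force: 30.0
```

move_arm(targets=".06 .01 -.06 0; .06 .01 -.04 0; .06 .01 -.03 0; .06 .01 -.03 0; .06 .01 -.03 0; .06 .01 -.03 0; 0 0 0 0; 0 0 0 0")

```text
time_s: 17.65
tcp_pos: [0.518, -0.2852, 0.0365]
ee_rot: [[0.988, 0.157, -0.001], [0.157, -0.988, -0.001], [-0.001, 0.001, -1.0]]
wrist_force: [-2.9, 2.1, 10.1]
gripper_width: 0.685
gripper_force: 30.0
```

move_arm(targets=".06 .01 -.05 0; .06 .01 -.05 0; .06 .01 -.05 0; .06 .01 -.05 0; .05 .01 -.05 0; .04 .01 -.05 0; 0 0 0 0; 0 0 0 0")

```text
time_s: 18.32
tcp_pos: [0.5274, -0.2838, 0.0284]
ee_rot: [[0.988, 0.157, 0.002], [0.157, -0.988, -0.001], [0.002, 0.001, -1.0]]
wrist_force: [-1.0, 1.4, 5.5]
gripper_width: 0.68
gripper_force: 30.0
```

move_arm(targets="-.02 0 -.05 0; -.03 -.005 -.05 0; -.03 -.005 -.05 0; -.03 -.005 -.05 0; -.03 -.005 -.05 0; -.03 -.005 -.05 0; -.02 -.005 -.05 0; 0 0 0 0; 0 0 0 0")

```text
time_s: 19.07
tcp_pos: [0.5267, -0.2854, 0.0213]
ee_rot: [[0.987, 0.159, 0.01], [0.159, -0.987, -0.004], [0.01, 0.005, -1.0]]
wrist_force: [4.5, 0.7, 7.3]
gripper_width: 0.686
gripper_force: 30.0
```

move_arm(targets="0 0 .08 0; 0 0 .08 0; 0 0 0 0; 0 0 0 0; 0 0 0 0")

```text
time_s: 19.48
tcp_pos: [0.5208, -0.2841, 0.0218]
ee_rot: [[0.988, 0.156, -0.002], [0.156, -0.988, 0.001], [-0.002, -0.001, -1.0]]
wrist_force: [0.1, 0.4, -1.0]
gripper_width: 0.683
gripper_force: 30.0
```

move_arm(targets="-.02 -.03 -.04 0; 0 0 -.05 0; .01 0 -.05 0; .01 0 -.05 0; .01 0 -.05 0; .01 0 -.04 0; 0 0 0 0; 0 0 0 0")

```text
time_s: 20.15
tcp_pos: [0.5233, -0.2852, 0.0159]
ee_rot: [[0.988, 0.157, 0.002], [0.157, -0.988, -0.001], [0.002, 0.001, -1.0]]
wrist_force: [2.4, 1.2, 4.8]
gripper_width: 0.687
gripper_force: 30.0
```

move_arm(targets="-.03 0 -.03 0; -.03 0 -.05 0; 0 0 -.05 0; 0 0 -.05 0; 0 0 0 0; 0 0 0 0")

```text
time_s: 20.65
tcp_pos: [0.5226, -0.2857, 0.0117]
ee_rot: [[0.988, 0.157, 0.004], [0.157, -0.988, -0.002], [0.004, 0.002, -1.0]]
wrist_force: [5.1, -0.7, 4.5]
gripper_width: 0.683
gripper_force: 30.0
```

move_arm(targets="0 0 -.04 0; 0 0 -.04 0; 0 0 0 0; 0 0 0 0; 0 0 0 0")

```text
time_s: 21.07
tcp_pos: [0.5225, -0.2855, 0.0096]
ee_rot: [[0.988, 0.157, 0.004], [0.157, -0.988, -0.001], [0.003, 0.002, -1.0]]
wrist_force: [5.6, 0.2, 3.5]
gripper_width: 0.685
gripper_force: 30.0
```

move_arm(targets="0 0 -.04 0; 0 0 -.03 0; 0 0 0 0; 0 0 0 0; 0 0 0 0")

```text
time_s: 21.48
tcp_pos: [0.5223, -0.2855, 0.0078]
ee_rot: [[0.988, 0.157, 0.003], [0.157, -0.988, -0.001], [0.003, 0.002, -1.0]]
wrist_force: [5.1, 0.2, 4.4]
gripper_width: 0.68
gripper_force: 30.0
```

move_arm(targets=".03 0 -.02 0; .03 0 -.02 0; 0 0 0 0; 0 0 0 0; 0 0 0 0")

```text
time_s: 21.9
tcp_pos: [0.5222, -0.2853, 0.0062]
ee_rot: [[0.988, 0.157, 0.0], [0.157, -0.988, -0.0], [0.0, 0.0, -1.0]]
wrist_force: [3.5, -1.0, 3.8]
gripper_width: 0.686
gripper_force: 30.0
```

Run:
```python
from h import *
# silhouette check: expected mirror rim corners (flat) in scene/side; nearest strong corners in gradients along profile lines
P=[.5224,-.2851,9.0];s=sense();print(s["tcp_pos"],s["wrist_force"],s["moment"])
for n in("scene","side"):
    c=capture(n);cv2.imwrite(f"pics/{n}_q.png",c["image"]);g=c["image"].astype(float);hsv=cv2.cvtColor(c["image"],cv2.COLOR_BGR2HSV)
    for y in(-.015,0,.015):
        L=place(P,[[x,y,.035] for x in np.arange(.030,.0601,.0015)]);u=proj(c,c["world_from_camera"],L).astype(np.float32)
        v=[cv2.remap(hsv[:,:,k],u[:,:1].copy(),u[:,1:].copy(),cv2.INTER_LINEAR)[:,0] for k in(1,2)]
        print(n,y,"S",v[0].tolist(),"V",v[1].tolist())
```

```text
[ 0.52220989 -0.28525605  0.00624061] [ 3.50422454 -1.02494962  3.81457292] [-0.76324088 -0.84921869  0.12682294]
scene -0.015 S [26, 19, 12, 10, 10, 11, 12, 12, 12, 12, 12, 14, 17, 20, 24, 47, 86, 112, 120, 123, 119] V [195, 198, 201, 210, 221, 222, 219, 213, 204, 203, 206, 209, 212, 207, 195, 188, 187, 186, 186, 187, 187]
scene 0 S [30, 13, 0, 0, 1, 7, 13, 13, 12, 12, 12, 15, 18, 16, 12, 43, 82, 104, 123, 123, 119] V [201, 231, 255, 255, 253, 235, 217, 207, 196, 200, 205, 208, 210, 201, 191, 188, 186, 185, 184, 184, 184]
scene 0.015 S [21, 6, 0, 0, 2, 6, 9, 12, 13, 12, 12, 15, 16, 12, 14, 38, 62, 93, 118, 113, 108] V [222, 246, 255, 255, 250, 240, 227, 211, 203, 205, 207, 210, 212, 209, 205, 196, 193, 222, 246, 247, 244]
side -0.015 S [27, 22, 16, 14, 18, 25, 37, 60, 90, 98, 95, 96, 98, 99, 97, 70, 44, 25, 11, 9, 8] V [135, 145, 147, 146, 138, 129, 120, 122, 131, 133, 131, 130, 129, 122, 116, 118, 123, 138, 151, 156, 158]
side 0 S [29, 23, 18, 18, 19, 21, 34, 53, 74, 98, 95, 91, 92, 93, 97, 86, 49, 25, 16, 11, 10] V [151, 179, 204, 223, 215, 183, 149, 114, 116, 131, 132, 131, 132, 131, 118, 110, 114, 125, 148, 161, 166]
side 0.015 S [22, 19, 17, 17, 20, 17, 12, 42, 82, 89, 95, 95, 94, 95, 97, 101, 77, 31, 15, 7, 8] V [162, 200, 227, 227, 206, 167, 123, 118, 123, 128, 132, 130, 131, 141, 142, 131, 126, 123, 139, 160, 161]
```

```bash
cat > prof.py <<'E'
from h import *
P=[.5224,-.2851,9.0]
def run():
    c=capture("side");hsv=cv2.cvtColor(c["image"],cv2.COLOR_BGR2HSV);W=c["world_from_camera"]
    for x in(-.037,-.034,-.031,.031,.034,.037):
        ys=np.arange(-.052,-.015,.002);u=proj(c,W,place(P,[[x,y,.035] for y in ys])).astype(np.float32)
        v=[cv2.remap(hsv[:,:,k],u[:,:1].copy(),u[:,1:].copy(),cv2.INTER_LINEAR)[:,0].tolist() for k in(1,2)]
        print(x,"S",v[0],"V",v[1])
run()
E
python3 prof.py
```

```text
-0.037 S [10, 9, 6, 3, 3, 8, 13, 13, 12, 12, 13, 14, 17, 25, 32, 35, 32, 30, 30] V [62, 60, 57, 54, 52, 53, 53, 53, 52, 52, 51, 49, 47, 45, 43, 42, 42, 42, 43]
-0.034 S [11, 12, 11, 12, 12, 11, 11, 13, 15, 16, 16, 18, 20, 26, 32, 34, 34, 34, 28] V [62, 61, 58, 56, 54, 52, 51, 52, 53, 54, 51, 49, 47, 46, 44, 44, 45, 45, 45]
-0.031 S [13, 13, 8, 4, 2, 3, 5, 6, 7, 9, 14, 17, 20, 24, 29, 31, 32, 33, 33] V [63, 62, 58, 55, 53, 52, 51, 51, 51, 52, 51, 49, 48, 46, 45, 45, 45, 46, 46]
0.031 S [118, 116, 114, 115, 121, 127, 109, 74, 43, 33, 28, 24, 23, 22, 22, 24, 25, 25, 24] V [104, 103, 102, 100, 99, 97, 98, 103, 108, 124, 142, 157, 155, 154, 153, 151, 149, 146, 143]
0.034 S [117, 116, 115, 116, 122, 128, 111, 79, 46, 35, 28, 21, 19, 17, 16, 18, 19, 17, 14] V [98, 99, 100, 100, 99, 97, 99, 105, 110, 127, 143, 157, 155, 152, 150, 149, 150, 150, 151]
0.037 S [115, 112, 110, 111, 116, 122, 113, 94, 75, 58, 42, 30, 27, 23, 22, 25, 27, 25, 22] V [100, 101, 102, 101, 98, 96, 99, 104, 109, 121, 134, 144, 143, 142, 140, 136, 133, 132, 131]
```

move_arm(targets=".03 0 -.03 0; .03 0 -.03 0; 0 0 0 0; 0 0 0 0; 0 0 0 0")

```text
time_s: 22.47
tcp_pos: [0.5222, -0.285, 0.0054]
ee_rot: [[0.988, 0.156, -0.003], [0.156, -0.988, 0.0], [-0.003, -0.001, -1.0]]
wrist_force: [-1.0, -2.0, 9.3]
gripper_width: 0.684
gripper_force: 33.0
```

```bash
python3 prof.py | grep ^0.03; python3 -c "
from h import *;s=sense();print(s['tcp_pos'],s['wrist_force'],s['moment'])"
```

```text
0.031 S [122, 120, 118, 117, 118, 118, 108, 92, 78, 59, 40, 23, 23, 23, 25, 28, 31, 31, 30] V [100, 101, 100, 99, 97, 94, 98, 106, 113, 126, 139, 150, 150, 150, 149, 148, 148, 147, 145]
0.034 S [113, 113, 114, 115, 118, 121, 112, 95, 78, 59, 41, 25, 24, 22, 21, 21, 21, 20, 18] V [99, 100, 101, 101, 99, 98, 101, 107, 114, 128, 142, 155, 155, 155, 153, 152, 149, 147, 145]
0.037 S [114, 114, 115, 115, 117, 118, 111, 98, 86, 70, 52, 37, 33, 28, 25, 24, 22, 22, 21] V [101, 101, 100, 100, 99, 97, 100, 106, 110, 122, 135, 143, 141, 139, 139, 141, 144, 142, 139]
[ 0.52218072 -0.285016    0.0054288 ] [-0.92895774 -2.07200736 10.04936575] [-0.86918847  0.39171961  0.01262744]
```

move_arm(targets="0 0 0 0; 0 0 0 0; 0 0 0 0; 0 0 0 0", gripper=60)

```text
time_s: 22.85
tcp_pos: [0.5222, -0.2849, 0.0054]
ee_rot: [[0.988, 0.156, -0.003], [0.156, -0.988, 0.001], [-0.003, -0.001, -1.0]]
wrist_force: [-0.3, -1.2, 10.4]
gripper_width: 0.689
gripper_force: 5.7
```

```bash
python3 prof.py | grep ^0.03; python3 -c "
from h import *;s=sense();print(s['tcp_pos'],s['wrist_force'],s['moment'])"
```

```text
0.031 S [114, 114, 114, 114, 117, 119, 113, 102, 92, 77, 62, 48, 38, 29, 24, 25, 26, 28, 29] V [103, 103, 102, 100, 98, 95, 100, 110, 119, 133, 148, 160, 156, 152, 151, 151, 152, 150, 146]
0.034 S [111, 112, 113, 115, 118, 121, 116, 105, 95, 76, 59, 43, 37, 30, 25, 22, 19, 19, 20] V [101, 100, 99, 98, 96, 95, 99, 107, 116, 130, 144, 157, 157, 157, 155, 153, 151, 150, 149]
0.037 S [114, 115, 116, 117, 118, 118, 114, 107, 100, 82, 62, 45, 37, 31, 28, 27, 25, 24, 24] V [98, 99, 100, 99, 98, 97, 100, 105, 110, 121, 132, 141, 141, 141, 142, 140, 138, 139, 141]
[ 0.52215348 -0.28483109  0.00540337] [-0.64556858 -0.86510721 10.43952849] [-0.60704445  0.31027448  0.00186716]
```

move_arm(targets="0 0 0 0; 0 0 0 0; 0 0 0 0; 0 0 0 0", gripper=61)

```text
time_s: 23.23
tcp_pos: [0.5221, -0.2844, 0.0054]
ee_rot: [[0.988, 0.156, -0.003], [0.156, -0.988, 0.001], [-0.003, -0.002, -1.0]]
wrist_force: [-1.2, 1.6, 10.9]
gripper_width: 0.7
gripper_force: 5.3
```

move_arm(targets="0 0 0 0; 0 0 0 0; 0 0 0 0; 0 0 0 0", gripper=68)

```text
time_s: 23.57
tcp_pos: [0.5218, -0.2823, 0.0055]
ee_rot: [[0.988, 0.156, -0.004], [0.156, -0.988, 0.003], [-0.004, -0.004, -1.0]]
wrist_force: [-1.0, 9.9, 14.9]
gripper_width: 0.776
gripper_force: 7.2
```

```bash
python3 prof.py | grep ^0.03; python3 -c "
from h import *;s=sense();print(s['tcp_pos'],s['wrist_force'],s['moment'])"
```

```text
0.031 S [116, 115, 113, 113, 114, 115, 111, 103, 96, 75, 51, 30, 28, 26, 25, 25, 25, 26, 29] V [103, 103, 102, 101, 100, 98, 99, 103, 106, 116, 126, 136, 142, 148, 151, 150, 150, 149, 146]
0.034 S [121, 120, 120, 119, 118, 118, 112, 103, 94, 74, 54, 35, 30, 26, 23, 23, 22, 21, 20] V [99, 99, 98, 99, 99, 99, 102, 107, 113, 124, 134, 144, 149, 154, 155, 153, 151, 150, 148]
0.037 S [120, 117, 113, 113, 116, 119, 114, 106, 98, 81, 63, 46, 37, 30, 27, 27, 26, 25, 25] V [98, 99, 100, 100, 99, 98, 101, 106, 111, 122, 133, 141, 141, 143, 142, 140, 138, 139, 141]
[ 0.52175359 -0.28224618  0.00549524] [-0.61363497 11.20302051 13.78376803] [2.64055769 0.34760788 0.02577821]
```

move_arm(targets="0 0 0 0; 0 0 0 0; 0 0 .03 0; 0 0 .03 0; 0 0 0 0; 0 0 0 0", gripper=64)

```text
time_s: 24.12
tcp_pos: [0.5218, -0.2841, 0.0055]
ee_rot: [[0.988, 0.155, -0.004], [0.155, -0.988, 0.002], [-0.004, -0.002, -1.0]]
wrist_force: [-1.4, 1.9, 4.6]
gripper_width: 0.735
gripper_force: 2.1
```

move_arm(targets="0 .02 0 0; 0 .01 .04 0; 0 0 .05 0; 0 0 .06 0; 0 0 .08 0; 0 0 0 0; 0 0 0 0", gripper=63.5)

```text
time_s: 24.7
tcp_pos: [0.5238, -0.2843, 0.0121]
ee_rot: [[0.988, 0.156, 0.0], [0.156, -0.988, -0.0], [0.0, 0.0, -1.0]]
wrist_force: [-0.1, -0.7, -0.2]
gripper_width: 0.731
gripper_force: 0.0
```

move_arm(targets="0 0 .1 0; 0 0 .1 0; 0 0 .1 0; 0 0 .1 0; 0 0 .1 0; 0 0 .2 0; 0 0 .3 0; 0 0 .4 0; 0 0 .5 0; 0 0 .6 0")

```text
time_s: 25.53
tcp_pos: [0.5235, -0.2841, 0.0754]
ee_rot: [[0.988, 0.156, -0.001], [0.156, -0.988, 0.0], [-0.001, -0.0, -1.0]]
wrist_force: [0.6, -0.0, 0.1]
gripper_width: 0.728
gripper_force: 0.0
```

```bash
python3 prof.py
python3 - <<'E'
from h import *
P=[.5224,-.2851,9.0];s=sense();print(s["tcp_pos"],s["wrist_force"])
c=capture("scene");hsv=cv2.cvtColor(c["image"],cv2.COLOR_BGR2HSV)
for y in(-.02,.02):
    xs=np.arange(.030,.0601,.0015);u=proj(c,c["world_from_camera"],place(P,[[x,y,.035] for x in xs])).astype(np.float32)
    print(y,[cv2.remap(hsv[:,:,k],u[:,:1].copy(),u[:,1:].copy(),1)[:,0].tolist() for k in(1,2)])
E
```

```text
-0.037 S [112, 112, 113, 113, 116, 124, 131, 108, 78, 46, 33, 19, 12, 18, 23, 25, 24, 22, 21] V [101, 101, 101, 101, 102, 102, 102, 117, 135, 154, 177, 201, 215, 212, 210, 207, 203, 199, 200]
-0.034 S [111, 110, 112, 114, 118, 122, 125, 104, 74, 44, 32, 19, 12, 18, 24, 28, 31, 33, 33] V [102, 102, 101, 100, 100, 101, 103, 117, 136, 156, 177, 199, 211, 202, 192, 187, 183, 177, 176]
-0.031 S [116, 116, 116, 116, 117, 121, 125, 107, 80, 54, 38, 22, 15, 19, 23, 28, 33, 38, 37] V [106, 106, 105, 103, 102, 102, 103, 119, 139, 159, 180, 201, 210, 202, 193, 194, 200, 207, 205]
0.031 S [103, 105, 106, 108, 110, 113, 109, 99, 89, 72, 54, 39, 34, 28, 26, 27, 28, 29, 29] V [102, 100, 99, 98, 96, 94, 103, 120, 135, 161, 189, 212, 216, 219, 215, 206, 196, 197, 200]
0.034 S [111, 111, 110, 111, 114, 117, 111, 99, 87, 70, 53, 37, 33, 29, 25, 23, 20, 21, 22] V [100, 100, 100, 99, 96, 92, 102, 119, 137, 165, 191, 216, 221, 227, 223, 211, 200, 196, 193]
0.037 S [103, 105, 108, 111, 114, 117, 112, 101, 91, 78, 64, 50, 41, 33, 30, 31, 30, 28, 25] V [102, 102, 101, 99, 96, 94, 105, 123, 139, 166, 194, 213, 208, 205, 197, 181, 167, 161, 156]
[ 0.52578961 -0.28504242  0.07920705] [ 0.18256659 -0.91709971  2.27764785]
-0.02 [[5, 4, 2, 1, 0, 0, 1, 8, 14, 14, 14, 16, 18, 13, 12, 53, 97, 105, 115, 115, 115], [254, 255, 255, 255, 255, 255, 251, 232, 214, 200, 188, 193, 198, 188, 180, 194, 206, 225, 245, 241, 238]]
0.02 [[7, 4, 1, 1, 0, 0, 1, 6, 12, 13, 14, 16, 20, 19, 16, 44, 89, 107, 107, 109, 114], [254, 254, 254, 255, 255, 255, 255, 233, 209, 201, 196, 198, 203, 195, 183, 189, 205, 225, 242, 246, 238]]
```

Run:
```python
from h import *
P=[.5224,-.2851,9.0]
def scan(n,pts):
    c=n;hsv=cv2.cvtColor(c["image"],cv2.COLOR_BGR2HSV);u=proj(c,c["world_from_camera"],place(P,pts)).astype(np.float32)
    return cv2.remap(hsv[:,:,1],u[:,:1].copy(),u[:,1:].copy(),1)[:,0].tolist()
s=capture("scene");d=capture("side");A=np.arange
print("scene y edges z.035 x.03",A(-40,-24,1.5)[0],scan(s,[[.030,y,.035] for y in A(-.040,-.024,.0015)]),scan(s,[[.030,y,.035] for y in A(.024,.040,.0015)]))
print("side +y edge block outer z.027 y .036-.056",scan(d,[[.036,y,.027] for y in A(.036,.056,.0015)]))
print("side -y block outer z.027 -.054..-.038",scan(d,[[.036,y,.027] for y in A(-.062,-.038,.0015)]))
print("scene block outer ±y z.027 x.036",scan(s,[[.036,y,.027] for y in A(-.056,-.036,.0015)]),scan(s,[[.036,y,.027] for y in A(.036,.056,.0015)]))
print("scene block +x outer z.027",scan(s,[[x,0,.027] for x in A(.044,.062,.0015)]))
```

```text
scene y edges z.035 x.03 -40.0 [0, 0, 0, 0, 0, 0, 0, 0, 0, 0, 0] [5, 2, 0, 0, 0, 7, 19, 11, 11, 16, 11]
side +y edge block outer z.027 y .036-.056 [100, 99, 97, 96, 95, 93, 92, 90, 88, 86, 86, 86, 86, 87]
side -y block outer z.027 -.054..-.038 [109, 110, 111, 112, 113, 113, 107, 101, 95, 87, 78, 69, 59, 51, 43, 35]
scene block outer ±y z.027 x.036 [0, 5, 12, 22, 19, 15, 9, 1, 67, 104, 95, 95, 95, 95] [114, 97, 92, 94, 94, 96, 105, 119, 75, 34, 4, 1, 0, 0]
scene block +x outer z.027 [28, 75, 104, 104, 106, 114, 119, 117, 116, 116, 116, 117, 118]
```

move_arm(targets=".3 .06 0 0; .4 .06 0 0; .4 .06 0 0; .26 .04 0 0; 0 0 0 0; 0 0 -.4 0; 0 0 -.5 0; 0 0 -.4 0; 0 0 0 0; 0 0 0 0", gripper=0)

```text
time_s: 26.57
tcp_pos: [0.5568, -0.2787, 0.0409]
ee_rot: [[0.988, 0.156, -0.002], [0.156, -0.988, 0.0], [-0.002, -0.001, -1.0]]
wrist_force: [0.7, 0.5, 0.9]
gripper_width: 0.062
gripper_force: 0.0
```

move_arm(targets="0 0 -.08 0; 0 0 -.08 0; 0 0 -.06 0; 0 0 0 0; 0 0 0 0")

```text
time_s: 26.98
tcp_pos: [0.5578, -0.2787, 0.0368]
ee_rot: [[0.988, 0.156, 0.0], [0.156, -0.988, -0.0], [0.0, 0.0, -1.0]]
wrist_force: [-0.2, 0.4, -0.7]
gripper_width: 0.003
gripper_force: 0.0
```

No contact at 36.8 mm yet; continue gently.

move_arm(targets="0 0 -.04 0; 0 0 -.04 0; 0 0 -.02 0; 0 0 0 0; 0 0 0 0")

```text
time_s: 27.4
tcp_pos: [0.558, -0.2788, 0.0354]
ee_rot: [[0.988, 0.157, 0.001], [0.157, -0.988, -0.001], [0.001, 0.001, -1.0]]
wrist_force: [-1.4, 0.6, 6.1]
gripper_width: 0.002
gripper_force: 3.0
```

move_arm(targets="0 0 .3 0; 0 0 .3 0; -.5 -.08 0 0; -.8 -.12 0 0; -.8 -.12 0 0; -.7 -.12 0 0; 0 0 0 0; 0 0 -.2 0; 0 0 -.2 0; 0 0 0 0")

```text
time_s: 28.23
tcp_pos: [0.488, -0.2895, 0.038]
ee_rot: [[0.988, 0.157, -0.001], [0.157, -0.988, 0.0], [-0.001, -0.001, -1.0]]
wrist_force: [-0.7, 0.1, -0.4]
gripper_width: 0.005
gripper_force: 0.0
```

move_arm(targets="0 0 -.08 0; 0 0 -.06 0; 0 0 -.06 0; 0 0 0 0; 0 0 0 0")

```text
time_s: 28.65
tcp_pos: [0.4884, -0.2897, 0.0354]
ee_rot: [[0.988, 0.157, 0.001], [0.157, -0.988, -0.001], [0.0, 0.001, -1.0]]
wrist_force: [-1.7, 1.9, 7.9]
gripper_width: 0.005
gripper_force: 4.1
```

Both ends are at 35.4 mm, which is the fully-down height of 35 mm, so the mirror is flat. Now I retreat and check the watch, comb and jaw by comparing with the first image.

move_arm(targets="0 0 .2 0; 0 0 .4 0; 0 0 .7 0; 0 0 .9 0; 0 0 1 0; 0 0 1 0; 0 0 1 0; 0 0 .6 0; 0 0 .2 0; 0 0 0 0")

```text
time_s: 29.48
tcp_pos: [0.4885, -0.2899, 0.1858]
ee_rot: [[0.988, 0.157, 0.004], [0.157, -0.988, -0.001], [0.003, 0.002, -1.0]]
wrist_force: [-0.7, -0.3, -0.5]
gripper_width: 0.005
gripper_force: 0.0
```

Run:
```python
from h import *
s=sense();print(s["time_s"],s["tcp_pos"],s["wrist_force"])
P=[.5496,-.2327,9]
for n in("scene","side"):
    c=capture(n);d=cv2.absdiff(c["image"],cv2.imread(f"pics/{n}0.png")).max(2)>70
    k,l,st,ce=cv2.connectedComponentsWithStats(d.astype(np.uint8))
    print(n,[(ce[i].round().tolist(),int(st[i,4])) for i in range(1,k) if st[i,4]>25])
```

```text
29.4833 [ 0.48851325 -0.28993021  0.18583348] [-0.72400889 -0.29571352 -0.51237683]
scene [([99.0, 55.0], 9257), ([219.0, 36.0], 2681), ([229.0, 8.0], 237), ([297.0, 43.0], 2000), ([356.0, 26.0], 140), ([335.0, 26.0], 75), ([349.0, 26.0], 70), ([259.0, 60.0], 30), ([241.0, 76.0], 183), ([211.0, 81.0], 117), ([204.0, 94.0], 120), ([227.0, 147.0], 4131), ([91.0, 143.0], 701), ([333.0, 199.0], 208), ([337.0, 214.0], 241), ([117.0, 224.0], 720), ([516.0, 308.0], 185), ([526.0, 308.0], 49), ([456.0, 342.0], 131)]
side [([345.0, 8.0], 1026), ([392.0, 3.0], 129), ([417.0, 11.0], 295), ([406.0, 59.0], 1852), ([322.0, 72.0], 3030), ([357.0, 87.0], 27), ([638.0, 109.0], 115), ([361.0, 101.0], 273), ([384.0, 148.0], 247), ([613.0, 150.0], 72), ([282.0, 190.0], 195), ([621.0, 222.0], 85), ([625.0, 242.0], 583), ([366.0, 266.0], 754), ([395.0, 271.0], 102), ([415.0, 271.0], 41), ([396.0, 289.0], 60), ([412.0, 291.0], 51), ([310.0, 334.0], 230), ([327.0, 339.0], 140), ([360.0, 342.0], 31), ([238.0, 371.0], 124), ([234.0, 414.0], 122)]
```

```bash
python3 -c "
from station import *
print(finish_job())"
```

```text
the job is handed in; nothing more can be done
None
```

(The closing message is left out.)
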